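Tip the open housing onto its back and push it up to the stop

TASK

The open aluminium housing with the circuit board inside stands on its side wall in front of the steel stop bar. With the fingertips only, tip it over onto its closed back so that the open side with the board faces up, then push it along the bench until its leading wall lies flush against the stop bar. Do not pick it up, and leave the solder spool, the brass tip cleaner and the flux bottle as they are.

Things in the scene. Friction and masses are not known exactly. Their poses are not given: they have to be found in the camera images.
- housing: Loose open aluminium box with a green board inside, 0.25 to 0.49 kg, walls 5 mm. As it stands: 40 deep (x), 110 long (y), 85 mm high (z), on a flat 40 x 110 side wall. Origin: centre of that underside. Its x runs from the open side (x = -20 mm) to the flat closed back (x = +20 mm), at the start towards the stop within 23 degrees. On its back, x points down, z to the stop, and it is 40 mm high.
- housing_top (a point): Centre of the outside of the housing's top wall (housing frame 0, 0, 85 mm): the wall that must end against the stop bar. Pushed near this wall from the open side, the housing tips in its +x direction without sliding much, and past about 25 degrees of lean falls onto its back by itself. Board parts lie at least 9 mm inside the open rim.
- housing_center (a point): Centre of the housing's box (housing frame 0, 0, 42.5 mm): 42 mm above the bench as it stands, 20 mm when on its back. Then the former underside, 110 x 40 mm high, is the trailing wall to push on, and the housing slides at 1 to 8 N.
- stop: Steel bar fixed to the bench, 30 x 240 x 22 mm high (x, y, z), two dark screw heads on top. Origin: centre of its underside. Its x points away from the housing; the near face, where the housing must lie, is x = -15 mm. The housing starts 155 to 195 mm before the origin in -x and within 20 mm in y.
- spool: Bystander: spool of solder wire with grey flanges, 60 mm diameter, 50 mm high, upright. Origin: centre of its underside.
- cleaner: Bystander: round brass tip-cleaner pot, 74 mm diameter, 58 mm high, dark mouth on top. Origin: centre of its underside.
- flux: Bystander: small clear flux bottle, 40 mm diameter, 85 mm high, upright. Origin: centre of its underside.
Mind the look-alikes: they are no part of the job. Of the things that look like the housing, take the one that is farthest from the robot's base at the start. There is more than one size of the stop; the job needs the largest.

How it is judged:
On the way:
1. the housing lies on its back with the open side up (angle between housing's own x axis and vertical above 3.04 rad and height (world z) of housing_center below 0.026 m), for 0.2 s.
At the end, for the whole second after the job is handed in: The housing rests flat on its closed back, open side up (within 4 degrees), its leading wall against the stop bar's near face (middle within 5 mm, parallel within about 3 degrees) and within 80 mm of the bar's middle, at rest (angle between housing's own x axis and vertical above 3.07 rad and height (world z) of housing_center below 0.025 m and x of housing_top in the frame of stop between -0.02 and -0.01 m and y of housing_top in the frame of stop between -0.08 and 0.08 m and angle between the z axis of housing and the x axis of stop, either way round below 0.05 rad and linear speed of housing below 0.01 m/s); the robot touches nothing.
It fails at once if the housing is lifted off the bench (height (world z) of housing_center above 0.06 m or (angle between housing's own x axis and vertical above 2.84 rad and height (world z) of housing_center above 0.042 m)).
It fails at once if the spool, tip cleaner or flux bottle is moved or knocked over (distance of any of spool, cleaner, flux from where it was at the start of the episode above 0.015 m or angle between any of spool, cleaner, flux's own z axis and vertical above 0.4 rad).
It also fails if it takes over 48 s, if anything falls off the work surface, if the arm or the gripper's body presses on something with over 40 N, if the wrist force passes 120 N, or if a joint passes its speed limit or range.

ROBOT

A 7-joint arm with a two-finger parallel gripper is mounted at the origin on the work surface. World frame = base frame: x ahead of the robot, y to its left, z up, the work surface at z = 0. Lengths are in m, angles in rad, forces in N, time in s.
With the tool pointing down it reaches from about 0.4 to 0.875 m from the base axis. Payload 6.5 kg.
Tool frame: the origin (TCP) lies on the mounting face of the last link; the fingertips stand 173 mm ahead of it and the grasp point (between the pads) lies 155 mm ahead of it (arm.nose_length is the distance from the TCP to the fingertips, in m); z points along the fingers, y is the line along which they close (so a half turn about z gives the same grasp; the last joint's range is limited). The gripper opens to 85 mm and grips with 20 to 120 N. Pads are 22 mm wide; open, the fingers measure 114 mm over their backs; the gripper's body (76 mm by 85 mm) begins 54 mm behind the grasp point. The pads swing forward as they close: fully open they stand 13 mm farther back than shut.
Start: joints at [-1.358, 0.536, -0.004, 1.538, 0.003, 1.067, -0.071], TCP at [0.179, 0.625, 0.405] pointing down, gripper open.
Joint ranges: [-2.7, 2.7], [-0.37, 2.16], [-1.27, 1.26], [0.24, 2.4], [-1.31, 4.45], [0.19, 1.91], [-2.76, 2.76]. Speed limits (rad/s): [2.39, 2.39, 3.14, 3.14, 3.14, 3.14, 3.14].

INTERFACE

Orientations are given as [roll, pitch, yaw] about the fixed x, y, z axes, in that order (R = Rz(yaw) Ry(pitch) Rx(roll)).
In Python, from plant import arm gives the robot as it stands.
- The arm moves only by the shell command python3 -m handwheel 'ROWS'. ROWS is JSON, a list that holds one entry, the list of rows, each a list of 7 numbers: the shift along the tool's x, y, z scaled (see below), then the turn, a rotation vector about the tool's x, y, z scaled (see below), then the finger opening in mm, from 0 to 85.4. A call has 1 to 8 rows; each row is the pose to reach, as a shift and turn from the pose commanded when the call began, along the tool's axes at that moment; what a row does not reach only later rows make up. The controller multiplies each number of a shift by 500 mm and each number of a turn by 30 degrees. A row lasts 1/10 s, in which the tool goes at most 50 mm and 8.59 degrees, less where a joint would pass 70% of its speed; a pose out of reach is approached as far as the arm can. A call with a number of a shift or a turn outside -1 to 1 is refused whole. A call with a gripper value outside its range is refused whole. The fingers move at their own pace and stop on an object; the grip force is fixed at half the most. Time passes only in rows, so rows that repeat a pose let the fingers close. It gives the time, the measured TCP pose, the force, the opening and the grip force at its end, in the units of the state.
- arm.observe(): the state, without advancing time (a new reading comes with each control period).
- arm.camera(name): name is "scene" or "top"; returns the picture (400x640x3 uint8, red, green, blue); there is no depth.
- arm.camera_params(name): a dict with "intrinsics" (3x3 intrinsics, pixels), "T" (4x4, takes a point from camera to world coordinates). Camera axes: x right, y up, looking along -z (the intrinsics and any distortion apply to the point x, -y, -z); pixel columns grow to the right and rows downward; lengths in m; the calibration is good to about 2 mm. A picture is of the moment at which its call begins. camera_params takes no time and is no camera call.
- arm.job_done(): hands the job in; it is judged then, once.
The state is a dict: "time_s": time; "joint_positions": joint angles; "joint_vel": joint speeds; "tau": joint torques, N m; "ee_pos": TCP position; "ee_rot": TCP orientation; "contact_force": force on the tool from outside, world axes, zero at the start; "wrist_torque": the same for the moment, N m; "gripper_width": finger opening in m; "gripper_force": force on a finger pad.
Only numpy, scipy, OpenCV 4.12 (cv2) and the standard library are available. Lean on these libraries where they do the work, as an engineer would, in place of code of your own. Each camera call takes 0.05 s, during which the arm holds its last target. There are 200 camera calls.

## Working session

There is one attempt and no reset: what is moved stays moved. The work goes in short steps, Python scripts to look and compute and a shell command to move; the robot and the scene stay as the last step left them, time stands still between calls to the robot, and variables do not carry over. Pictures are saved under pics/ and viewed, at most 10 in all, crops included, and the job is handed in when it is done.

```bash
mkdir -p pics; ls; python3 - <<'E'
from plant import arm
import cv2,numpy as np
for n in("scene","top"):
    p=arm.camera(n); cv2.imwrite(f"pics/{n}0.png",p[:,:,::-1]); c=arm.camera_params(n); print(n,np.round(c["intrinsics"],1).tolist(),np.round(c["T"],3).tolist(),[k for k in c])
s=arm.observe(); print(s)
E
```

```text
pics
scene [[395.4, 0.0, 319.0], [0.0, 395.4, 194.6], [0.0, 0.0, 1.0]] [[0.411, -0.789, 0.456, 1.09], [0.912, 0.355, -0.206, -0.152], [0.0, 0.501, 0.866, 1.012], [0.0, 0.0, 0.0, 1.0]] ['intrinsics', 'T']
top [[364.2, 0.0, 323.7], [0.0, 364.2, 200.5], [0.0, 0.0, 1.0]] [[0.007, 0.992, -0.123, 0.465], [-0.999, 0.003, -0.034, 0.074], [-0.034, 0.123, 0.992, 0.987], [0.0, 0.0, 0.0, 1.0]] ['intrinsics', 'T']
{'time_s': 0.1, 'joint_positions': array([-1.3581929 ,  0.53711977, -0.00441064,  1.53874225,  0.0025861 ,
        1.06728064, -0.07120004]), 'joint_vel': array([ 0.00094026, -0.00241171,  0.00040515, -0.00343107, -0.00200528,
       -0.00036919,  0.00106527]), 'tau': array([ 1.98627247e-03, -5.84564638e+01,  1.05140001e+00, -2.59776628e+01,
        1.26209555e-02,  4.63976015e-03,  5.07120353e-05]), 'ee_pos': array([0.1788115 , 0.62462771, 0.40389422]), 'ee_rot': array([-3.14005270e+00,  1.16302068e-04,  2.86283015e+00]), 'contact_force': array([-0.59943991,  0.29805246,  0.52655126]), 'wrist_torque': array([-0.04651991, -0.00968018, -0.02649814]), 'gripper_force': 0.0, 'gripper_width': 0.08490981446044851}
```

View pics/scene0.png

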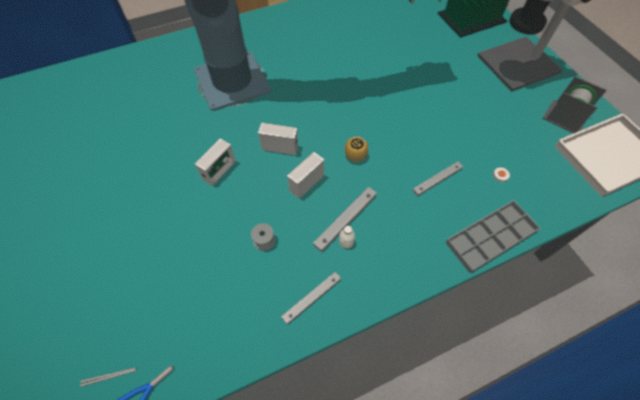

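View pics/top0.png

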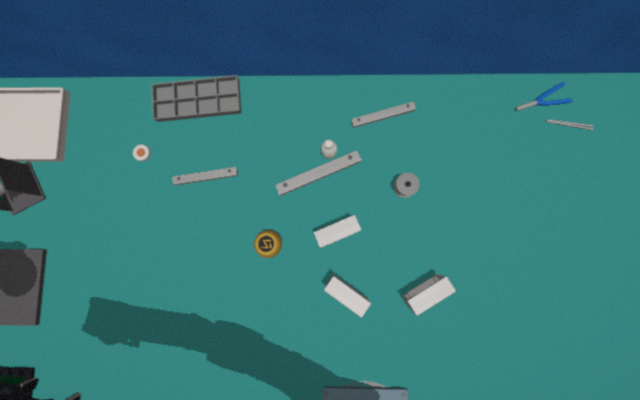

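The scene view shows three boxes at (215,160), (278,138) and (306,175); the same three in the top view are (430,296), (347,297) and (337,231). There are three bars in the top view: (318,173), the longest, (384,114) and (204,176). The spool is at (406,184), the cleaner at (267,243) and the flux bottle at (329,149). My choice is housing (337,231), the farthest from the base, and bar (318,173). I'll measure both and check the housing in a crop.

```bash
cat > h.py <<'E'
import cv2,numpy as np
from plant import arm
def ray(n,uv,z):
    c=arm.camera_params(n);K=c["intrinsics"];T=np.array(c["T"])
    uv=np.atleast_2d(uv).astype(float)
    d=np.c_[(uv[:,0]-K[0][2])/K[0][0],-(uv[:,1]-K[1][2])/K[1][1],-np.ones(len(uv))]@T[:3,:3].T
    return T[:3,3]+d*((z-T[2,3])/d[:,2])[:,None]
def rect(n,p,seed,z,lo):
    g=p.max(2); m=((p.min(2)>lo)).astype(np.uint8)
    k,l=cv2.connectedComponents(m)
    ys,xs=np.nonzero(l==l[seed[1],seed[0]])
    P=ray(n,np.c_[xs,ys],z)[:,:2].astype(np.float32)*1000
    (c,s,a)=cv2.minAreaRect(P)
    return np.round(c,1),np.round(s,1),round(a,1),len(xs)
E
python3 - <<'E'
from h import *
t=cv2.imread("pics/top0.png")[:,:,::-1]; s=cv2.imread("pics/scene0.png")[:,:,::-1]
for u in [(337,231),(347,297),(430,296),(318,176),(384,114),(204,176)]: print(u,t[u[1],u[0]])
for lo in(130,160,190):
  for u in [(337,231),(347,297),(430,296)]: print(lo,u,*rect("top",t,u,.085,lo))
  print("scene",*rect("scene",s,(306,170),.085,lo))
for lo in(90,110,125):
  for u in [(318,173),(384,114),(204,176)]: print(lo,u,*rect("top",t,u,.022,lo))
  print("scene",*rect("scene",s,(345,220),.022,lo))
for n,u,z in [("spool",(406,184),.05),("clean",(267,243),.058),("flux",(328,145),.085)]: print(n,ray("top",u,z))
a=cv2.resize(t[120:280,240:440],(800,640))[:600,:,::-1]; b=cv2.resize(s[120:270,240:440],None,fx=3,fy=3)[:,:,::-1]
cv2.imwrite("pics/c1.png",cv2.resize(np.vstack([cv2.resize(a,(600,450)),b]),(400,600)))
E
```

```text
(337, 231) [200 196 193]
(347, 297) [206 202 198]
(430, 296) [203 199 196]
(318, 176) [165 164 162]
(384, 114) [157 155 153]
(204, 176) [153 150 149]
130 (337, 231) [501.   71.9] [ 42.  111.8] 23.5 772
130 (347, 297) [343.8  47.6] [111.9  41.7] 55.2 823
130 (430, 296) [ 348.4 -153.8] [ 42.3 111.9] 31.6 847
scene [505.3  70.6] [ 42.7 113.9] 23.6 505
160 (337, 231) [501.1  72.1] [ 39.7 109.6] 23.5 717
160 (347, 297) [343.9  47.6] [109.6  39.8] 55.2 766
160 (430, 296) [ 348.1 -153.9] [ 39.6 109.3] 31.6 783
scene [504.6  70.8] [ 39.6 110.3] 23.6 452
190 (337, 231) [501.   71.8] [ 36.9 105.9] 24.5 570
190 (347, 297) [343.7  47.4] [106.3  36.1] 55.0 680
190 (430, 296) [ 347.8 -154. ] [ 36.1 105.9] 31.6 686
scene [439.5 144.4] [2417.9 1342.9] 65.8 252832
90 (318, 173) [661.1 123.9] [ 34.3 244.3] 23.5 1115
90 (384, 114) [824.3 -53.4] [ 26.3 178.8] 15.8 599
90 (204, 176) [652.4 434.4] [ 26.1 179.1] 8.9 614
scene [686.7 132.2] [ 84.6 244.8] 24.5 1263
110 (318, 173) [661.2 123.8] [ 31.8 241.7] 23.5 1014
110 (384, 114) [824.4 -53.5] [ 23.5 176.8] 15.9 517
110 (204, 176) [651.8 434. ] [ 23.5 177.7] 8.9 512
scene [687.  131.8] [ 79.4 241.5] 23.2 1148
125 (318, 173) [661.2 124. ] [ 29.5 239.3] 23.4 925
125 (384, 114) [824.6 -52.9] [ 21.2 174.3] 16.0 460
125 (204, 176) [652.5 435.2] [ 21.  175.1] 8.9 465
scene [683.5 131.2] [ 73.7 238.5] 24.5 1013
spool [[ 0.62458602 -0.10601026  0.05      ]]
clean [[0.47033417 0.250184   0.058     ]]
flux [[0.71879743 0.09565022 0.085     ]]
```

View pics/c1.png

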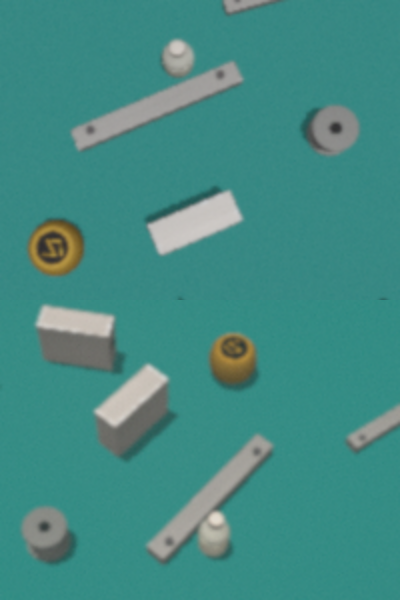

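The crop shows the chosen box at scene (306,175): a bright top wall, and a plain grey back facing the bar. The bar is the long one with two screws, with the flux bottle behind it. The measured top is 40 x 110 mm at (502,71), yaw 23.5°. The bar is 30 x 240 mm at (661,124), yaw 23.5°. That puts the housing at x = -168, y = -16 mm in the bar's frame, which fits the description. Moving over now, high and behind the housing's open side.

```bash
cat >> h.py <<'E'
from scipy.spatial.transform import Rotation as Ro
def plan(p,yaw=203.5):
    s=arm.observe();R=Ro.from_euler('xyz',s["ee_rot"])
    G=Ro.from_euler('xyz',[180,0,yaw],degrees=True)
    print("t",s["time_s"],"at",np.round(s["ee_pos"]*1000,1),"F",np.round(s["contact_force"],1),"w",round(s["gripper_width"],4))
    print("shift",np.round(R.inv().apply(np.array(p)-s["ee_pos"])/.5,3),"turn",np.round((R.inv()*G).as_rotvec(degrees=True)/30,3))
E
python3 -m handwheel '[[[-0.834,-0.962,0,0,0,-1,60],[-0.834,-0.962,0,0,0,-1,60],[-0.834,-0.962,0,0,0,-1,60],[-0.834,-0.962,0,0,0,-1,60],[-0.834,-0.962,0,0,0,-1,60],[-0.834,-0.962,0,0,0,-1,60],[-0.834,-0.962,0,0,0,-1,60],[-0.834,-0.962,0,0,0,-1,60]]]'
python3 -c "
from h import *
plan([.4475,.0475,.330])"
```

```text
time_s: 0.9
ee_pos: [0.348, 0.2601, 0.4046]
ee_rot: [3.142, -0.0, -2.897]
contact_force: [1.0, -0.0, 0.6]
gripper_width: 0.0598
gripper_force: 0.0
t 0.9 at [348.  260.1 404.6] F [ 1.  -0.   0.6] w 0.0598
shift [-0.09  -0.461  0.149] turn [ 0.    -0.    -0.316]
```

```bash
python3 -m handwheel '[[[-0.09,-0.461,0.149,0,0,-0.316,60],[-0.09,-0.461,0.149,0,0,-0.316,60],[-0.09,-0.461,0.149,0,0,-0.316,60],[-0.09,-0.461,0.149,0,0,-0.316,60],[-0.09,-0.461,0.149,0,0,-0.316,60],[-0.09,-0.461,0.149,0,0,-0.316,60],[-0.09,-0.461,0.149,0,0,-0.316,60]]]'
python3 - <<'E'
from h import *
plan([.4475,.0475,.254])
p=arm.camera("top");s=arm.camera("scene")
cv2.imwrite("pics/m1.png",np.vstack([cv2.resize(p[100:340,200:500],(480,288)),cv2.resize(s[60:260,180:420],(480,300))])[:,:,::-1])
E
```

```text
time_s: 1.6
ee_pos: [0.4472, 0.0483, 0.3296]
ee_rot: [-3.142, -0.002, -2.735]
contact_force: [-1.6, 1.6, -0.4]
gripper_width: 0.0595
gripper_force: 0.0
t 1.6 at [447.2  48.3 329.6] F [-1.6  1.6 -0.4] w 0.0595
shift [-0.    -0.002  0.151] turn [-0.    -0.003 -0.006]
```

View pics/m1.png

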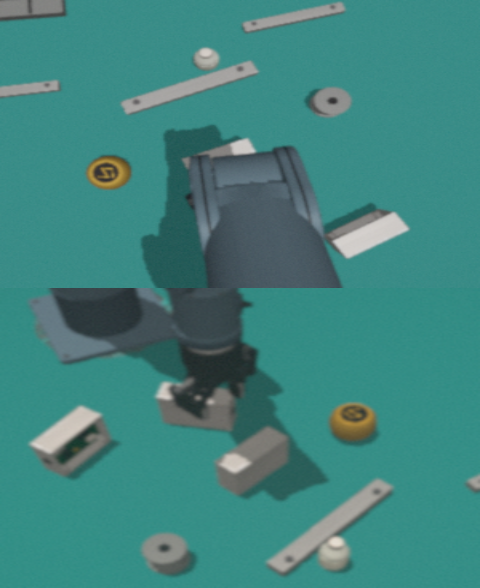

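The gripper hangs behind the housing's open side (scene crop (250,460)), centred on it, and nothing has been moved. Next I lower the tips to about 75 mm and close in slowly.

```bash
python3 -m handwheel '[[[0,0,0.09,0,0,-0.006,60],[0,0,0.167,0,0,-0.006,60],[0,0,0.167,0,0,-0.006,60],[-0.02,0,0.167,0,0,-0.006,60],[-0.04,0,0.167,0,0,-0.006,60],[-0.05,0,0.167,0,0,-0.006,60]]]'
python3 -m handwheel '[[[-0.012,0,0,0,0,0,60],[-0.024,0,0,0,0,0,60],[-0.036,0,0,0,0,0,60],[-0.048,0,0,0,0,0,60],[-0.06,0,0,0,0,0,60],[-0.06,0,0,0,0,0,60]]]'
python3 - <<'E'
from h import *
plan([.484,.0635,.246])
s=arm.camera("scene")
cv2.imwrite("pics/m2.png",cv2.resize(s[80:260,200:420],(550,450))[:,:,::-1])
E
```

```text
time_s: 2.3
ee_pos: [0.4724, 0.0607, 0.2488]
ee_rot: [-3.141, 0.005, -2.727]
contact_force: [-0.1, 0.0, 0.6]
gripper_width: 0.0601
gripper_force: 0.1
time_s: 2.9
ee_pos: [0.4984, 0.072, 0.2467]
ee_rot: [-3.141, 0.001, -2.728]
contact_force: [0.1, 0.1, 0.1]
gripper_width: 0.06
gripper_force: 0.0
t 2.9 at [498.4  72.  246.7] F [0.1 0.1 0.1] w 0.06
shift [ 0.033 -0.004  0.001] turn [-0.     0.002  0.007]
```

View pics/m2.png

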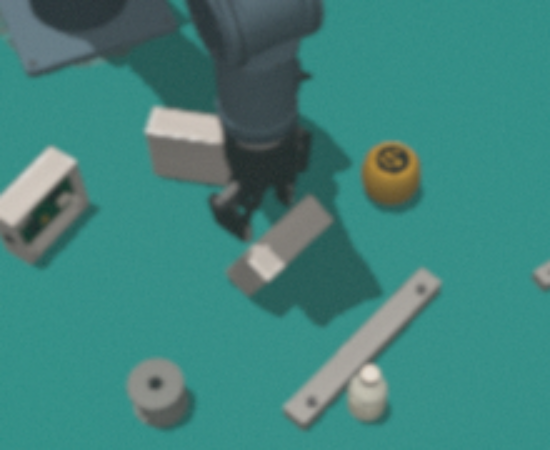

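The picture shows the fingertips at the box's top edge (285,215) and the box starting to lean; the force is about 0. I keep pushing.

```bash
python3 -m handwheel '[[[-0.014,0,0,0,0,0,60],[-0.028,0,0,0,0,0,60],[-0.04,0,0,0,0,0,60],[-0.05,0,0,0,0,0,60],[-0.05,0,0,0,0,0,60],[-0.05,0,0,0,0,0,60],[-0.05,0,0,0,0,0,60]]]'
python3 - <<'E'
from h import *
plan([.484,.0635,.246])
s=arm.camera("scene");p=arm.camera("top")
cv2.imwrite("pics/m3.png",np.vstack([cv2.resize(p[100:300,220:460],(480,290)),cv2.resize(s[80:260,200:420],(480,300))])[:,:,::-1])
E
```

```text
time_s: 3.65
ee_pos: [0.5202, 0.0814, 0.2466]
ee_rot: [3.142, -0.001, -2.728]
contact_force: [-0.7, 0.1, -0.7]
gripper_width: 0.0596
gripper_force: 0.0
t 3.65 at [520.2  81.4 246.6] F [-0.7  0.1 -0.7] w 0.0596
shift [ 0.081 -0.004  0.001] turn [ 0.    -0.001  0.006]
```

View pics/m3.png

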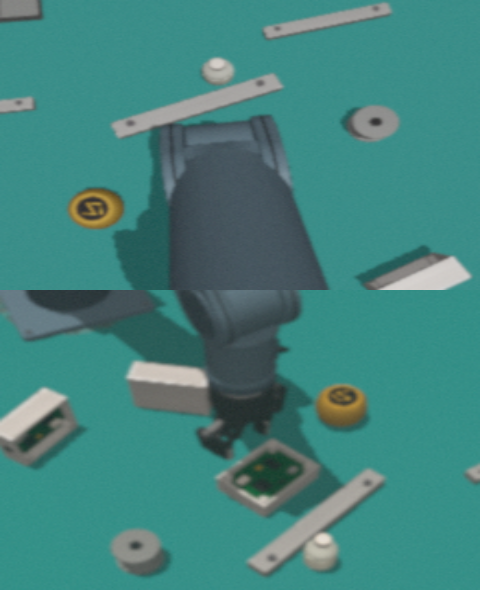

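The housing now lies on its back with the green board up (lower crop (268,475)), short of the bar and about parallel to it. The bystanders are undisturbed. I back off, measure it, then go down behind the trailing wall.

```bash
python3 -m handwheel '[[[0.05,0,0,0,0,0,75],[0.1,0,0,0,0,0,75],[0.1,0,0,0,0,0,75],[0.1,0,0,0,0,0,75]]]'
python3 - <<'E'
from h import *
plan([.484,.0635,.246])
s=arm.camera("scene");h=cv2.cvtColor(s,cv2.COLOR_RGB2HSV)
# low-saturation rim + board region: seed flood near housing
m=((h[...,1]<90)&(s.min(2)>95)).astype(np.uint8)
k,l,st,ce=cv2.connectedComponentsWithStats(m)
for i in range(1,k):
    x,y,w,hh,a=st[i]
    if a>60 and 270<ce[i][0]<420 and 130<ce[i][1]<260:
        ys,xs=np.nonzero(l==i); r=cv2.minAreaRect((ray("scene",np.c_[xs,ys],.04)[:,:2]*1000).astype(np.float32)); print(a,ce[i],np.round(r[0],1),np.round(r[1],1),round(r[2],1))
cv2.imwrite("pics/m4.png",np.vstack([cv2.resize(s[120:260,260:420],(480,420)),cv2.resize(m[120:260,260:420]*255,(200,175))[:,:,None].repeat(3,2).repeat(1,1) if 0 else np.zeros((1,480,3),np.uint8)])[:,:,::-1])
E
```

```text
time_s: 4.15
ee_pos: [0.4747, 0.0614, 0.2469]
ee_rot: [-3.142, 0.001, -2.728]
contact_force: [-0.4, 0.3, -0.4]
gripper_width: 0.0746
gripper_force: 0.0
t 4.15 at [474.7  61.4 246.9] F [-0.4  0.3 -0.4] w 0.0746
shift [-0.019 -0.004  0.002] turn [-0.     0.001  0.006]
638 [271.07523511 136.76332288] [330.5  27.1] [ 77.3 136.3] 78.4
630 [320.83015873 193.80793651] [569.1  92.1] [ 96.5 125.6] 24.0
1251 [344.83533173 222.3157474 ] [693.4 126.7] [ 81.4 239.5] 24.5
```

View pics/m4.png

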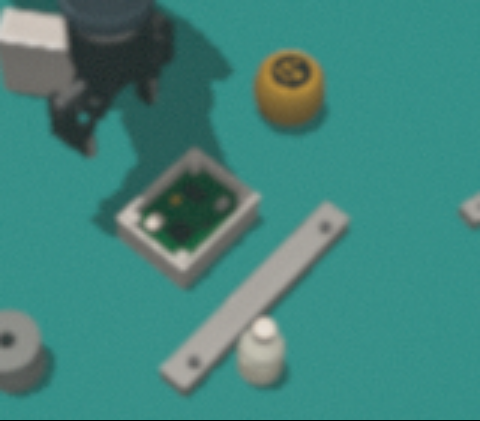

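The crop shows the housing flat with its rim corners at (118,212), (197,150), (260,196) and (185,270), clear of the bar. I compute the rim pose while lowering the fingers.

```bash
python3 -m handwheel '[[[0,0,0.06,0,0,0.006,75],[0,0,0.112,0,0,0.006,75],[0,0,0.112,0,0,0.006,75],[0,0,0.112,0,0,0.006,75]]]'
python3 - <<'E'
from h import *
c=np.array([[118,212],[197,150],[260,196],[185,268]])/3+[260,120]
P=ray("scene",c,.04)[:,:2]*1000
a=np.radians(23.5);Rt=np.array([[np.cos(a),np.sin(a)],[-np.sin(a),np.cos(a)]])
print(np.round(P),"stopframe",np.round((P-[662.5,123.5])@Rt.T,1).tolist())
d=P[1]-P[0];e=P[2]-P[3];print(np.degrees(np.arctan2(d[1],d[0])),np.degrees(np.arctan2(e[1],e[0])))
s=arm.observe();print("tcp stop",(s["ee_pos"][:2]*1000-[662.5,123.5])@Rt.T)
E
```

```text
time_s: 4.6
ee_pos: [0.4752, 0.0617, 0.1909]
ee_rot: [3.142, -0.0, -2.731]
contact_force: [0.7, -0.4, 1.2]
gripper_width: 0.0748
gripper_force: 0.0
[[543.  33.]
 [510. 132.]
 [583. 165.]
 [624.  67.]] stopframe [[-145.3, -35.0], [-136.8, 68.2], [-56.8, 69.4], [-57.8, -36.9]]
108.76933770914663 112.99759553170668
tcp stop [-196.39846603   18.00341873]
```

The rim measures about 83 x 105 mm, leading wall at x ≈ -57, y ≈ +16 in the bar's frame. So about 42 mm remain to push.

```bash
python3 -m handwheel '[[[-0.03,0,0,0,0,0,75],[-0.06,0,0,0,0,0,75],[-0.072,0,0,0,0,0,75],[-0.084,0,0,0,0,0,75],[-0.096,0,0,0,0,0,75],[-0.108,0,0,0,0,0,75],[-0.12,0,0,0,0,0,75],[-0.12,0,0,0,0,0,75]]]'
python3 -m handwheel '[[[-0.008,0,0,0,0,0,75],[-0.016,0,0,0,0,0,75],[-0.022,0,0,0,0,0,75],[-0.028,0,0,0,0,0,75],[-0.028,0,0,0,0,0,75]]]'
python3 - <<'E'
from h import *
plan([.5595,.0988,.191])
s=arm.camera("scene")
cv2.imwrite("pics/m5.png",cv2.resize(s[120:260,260:420],(640,560))[:,:,::-1])
E
```

```text
time_s: 5.4
ee_pos: [0.5306, 0.0859, 0.1908]
ee_rot: [-3.141, 0.002, -2.731]
contact_force: [-0.1, 0.2, -0.4]
gripper_width: 0.0752
gripper_force: 0.0
time_s: 5.9
ee_pos: [0.5431, 0.0914, 0.1908]
ee_rot: [-3.141, 0.001, -2.731]
contact_force: [-0.1, -0.9, -0.5]
gripper_width: 0.0751
gripper_force: 0.0
t 5.9 at [543.1  91.4 190.8] F [-0.1 -0.9 -0.5] w 0.0751
shift [-0.036  0.001 -0.   ] turn [-0.     0.002  0.001]
```

View pics/m5.png

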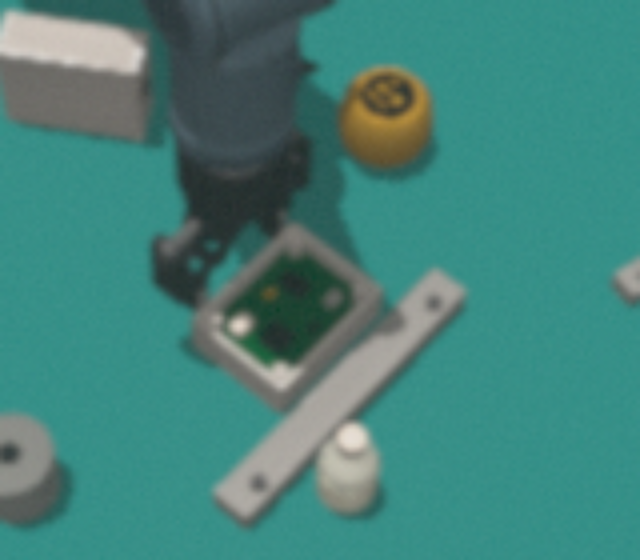

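The housing is in contact with both fingers and sliding; a gap to the bar remains (around (330,360)). I continue in small steps and watch the force.

```bash
python3 -m handwheel '[[[-0.008,0,0,0,0,0,75],[-0.016,0,0,0,0,0,75],[-0.022,0,0,0,0,0,75],[-0.022,0,0,0,0,0,75]]]'
python3 -m handwheel '[[[-0.006,0,0,0,0,0,75],[-0.01,0,0,0,0,0,75]]]'
python3 -m handwheel '[[[-0.004,0,0,0,0,0,75],[-0.004,0,0,0,0,0,75]]]'
python3 - <<'E'
from h import *
plan([.5595,.0988,.191])
E
```

```text
time_s: 6.35
ee_pos: [0.5529, 0.0956, 0.1906]
ee_rot: [3.142, 0.0, -2.731]
contact_force: [-0.9, -1.6, -0.6]
gripper_width: 0.0747
gripper_force: 0.3
time_s: 6.55
ee_pos: [0.5545, 0.096, 0.19]
ee_rot: [3.14, -0.009, -2.732]
contact_force: [-13.8, -5.9, 10.7]
gripper_width: 0.0752
gripper_force: 7.7
time_s: 6.75
ee_pos: [0.5551, 0.0962, 0.1896]
ee_rot: [3.14, -0.013, -2.732]
contact_force: [-15.7, -5.3, 12.1]
gripper_width: 0.0751
gripper_force: 8.2
t 6.75 at [555.1  96.2 189.6] F [-15.7  -5.3  12.1] w 0.0751
shift [-0.01   0.001 -0.003] turn [ 0.003 -0.024 -0.001]
```

The tool has stalled with a 17 N reaction, so the housing is seated against the bar. I back straight off, then raise and look.

```bash
python3 -m handwheel '[[[0.02,0,0,0,0,0,75],[0.06,0,0,0,0,0,75],[0.1,0,0,0,0,0,75],[0.1,0,-0.05,0,0,0,75],[0.1,0,-0.15,0,0,0,75],[0.1,0,-0.2,0,0,0,75],[0.1,0,-0.2,0,0,0,75]]]'
python3 - <<'E'
from h import *
plan([.5595,.0988,.191])
s=arm.camera("scene")
cv2.imwrite("pics/m6.png",cv2.resize(s[140:250,270:410],(700,550),interpolation=cv2.INTER_CUBIC)[:,:,::-1])
E
```

```text
time_s: 7.45
ee_pos: [0.5153, 0.0787, 0.2947]
ee_rot: [-3.14, 0.01, -2.731]
contact_force: [0.7, 0.2, -0.0]
gripper_width: 0.0754
gripper_force: 0.0
t 7.45 at [515.3  78.7 294.7] F [ 0.7  0.2 -0. ] w 0.0754
shift [-0.095  0.002  0.208] turn [-0.003  0.018  0.   ]
```

View pics/m6.png

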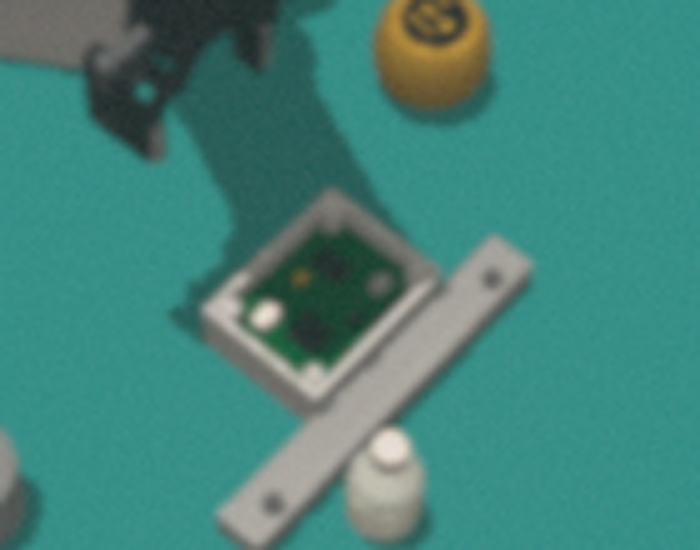

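The housing sits flat, board up, its leading wall on the bar from (315,402) to (440,273). The flux bottle and cleaner are undisturbed. One numeric check before handing in.

```bash
python3 - <<'E'
from h import *
f=lambda c,z:ray("scene",np.array(c)/5+[270,140],z)[:,:2]*1000
a=f([[315,402],[440,273]],.04); b=f([[218,514],[495,235]],.022); t=f([[203,312],[332,188]],.04)
ang=lambda q:np.degrees(np.arctan2(*(q[1]-q[0])[::-1]))
n=np.array([np.cos(np.radians(23.5)),np.sin(np.radians(23.5))])
print("angles lead/bar/trail",ang(a),ang(b),ang(t)); print("along n",a@n,b@n,t@n)
E
```

```text
angles lead/bar/trail 114.14022255296038 113.3490785715542 113.7586844599039
along n [644.89140967 643.67301268] [645.05019165 645.67818933] [561.29234327 560.79144776]
```

The leading wall is parallel to the bar within 1° and the gap is about 1 mm.

```bash
python3 -c "
from plant import arm
print(arm.job_done())"
```

```text
the job is handed in; nothing more can be done
None
```

The housing was tipped onto its back with the board up, pushed against the largest stop bar (within about 1 mm and 1° by camera), and the job is handed in; in the pictures the spool, cleaner and flux bottle looked undisturbed.

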